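# Seat the pump rotor cap and hold the tube tensioner open

## Robot

A 6-joint arm with a two-finger parallel gripper is mounted at the origin on the work surface. World frame = base frame: x ahead of the robot, y to its left, z up, the work surface at z = 0. Lengths are in mm, angles in rad, forces in N, time in s.
With the tool pointing down it reaches from about 350 to 800 mm from the base axis. Payload 7.3 kg.
Tool frame: the origin (TCP) lies at the centre of the arm's flange, where the gripper is bolted on; the fingertips stand 173 mm ahead of it and the grasp point (between the pads) lies 155 mm ahead of it (arm.nose_length is the z of the fingertips in the tool frame, in mm); z points along the fingers, y is the direction in which the jaws open and shut (so a half turn about z gives the same grasp; the last joint's range is limited). The gripper opens to 85 mm and grips with 20 to 120 N. Pads are 22 mm wide; open, the fingers measure 114 mm over their backs; the gripper's body (76 mm by 85 mm) begins 54 mm behind the grasp point. The pads swing forward as they close: fully open they stand 13 mm farther back than shut.
Start: joints at [-1.436, 0.342, 1.524, -0, 1.275, -0.146], TCP at [145.51, -504.435, 404.722] pointing down, gripper open.
Joint ranges: [-2.53, 2.53], [-0.77, 2.02], [0.04, 2.7], [-1, 4.14], [0.28, 2.66], [-3.11, 3.11]. Speed limits (rad/s): [2.57, 2.57, 3.14, 3.14, 3.14, 3.14].

## Interface

Orientations are given as a unit quaternion [w, x, y, z].
In Python, from bench import read_state, snapshot, arm gives the robot as it stands.
- The arm moves only by the tool servo_tool, never from a script. Its argument "commands" is a list of rows, each an object with "hand": the finger opening in m, from 0 to 0.0854; "delta_pos": the shift along the tool's x, y, z in m, a list of three; "turn": the turn about the tool's z in rad. In form: [{"hand": hand, "delta_pos": [dx, dy, dz], "turn": turn}, ...]. A call has 1 to 8 rows; each row shifts and turns the commanded pose from where the row before left it, along the tool's axes as they then stand; what a row does not reach is not made up. A row lasts 1/8 s, in which the tool goes at most 62.5 mm and 10.7 degrees, less where a joint would pass 70% of its speed; a pose out of reach is approached as far as the arm can. A call is refused whole if a number of a shift passes 0.0625 or a number of a turn 0.188, either way. A call with a gripper value outside its range is refused whole. The fingers move at their own pace and stop on an object; "squeeze" is the grip in N (left out, the last holds). Time passes only in rows, so rows that do not move let the fingers close. It gives the time, the measured TCP pose, the force and the opening at its end, in the units of the state.
- read_state(): the state, without advancing time (a new reading comes with each control period).
- snapshot(name): name is "side" or "top"; returns a dict with "pixels" (400x640x3 uint8, red, green, blue), "fx", "fy", "cx", "cy" (pixels), "dist" ([k1, k2, p1, p2, k3] as OpenCV has them; the pictures are not rectified), "R" (3x3) and "t" (3): a world point X has camera coordinates R X + t. Camera axes: x right, y down, z forward; pixel columns grow to the right and rows downward; lengths in mm; the calibration is good to about 2 mm. A picture is of the moment at which its call begins. There is no depth.
- arm.job_done(): hands the job in, once; it reports no verdict.
The state is a dict: "time_s": time; "joint_positions": joint angles; "joint_velocities": joint speeds; "tau": joint torques, N m; "eef_pos": TCP position; "orientation": TCP orientation; "wrist_force": force on the tool from outside, world axes, zero at the start; "wrist_torque": the same for the moment, N m; "width": opening from 0.0 (shut) to 1.0 (fully open).
Only numpy, scipy, OpenCV 4.12 (cv2) and the standard library are available. Lean on these libraries where they do the work, as an engineer would, in place of code of your own. Each camera call takes 0.05 s, during which the arm holds its last target. There are 200 camera calls.

## Task

Get the bench tube pump ready for a colleague to thread it: press the black rotor cap straight down until it is fully home. Then push the blue sprung tensioner lever back by its paddle, away from the rotor and past its ratchet click into the green zone, and finish while still holding it there with the gripper, because the ratchet does not lock and the lever springs back if let go. Leave the bottle, beaker and jar standing where they are.

Things in the scene. Friction and masses are not known exactly. Their poses are not given: they have to be found in the camera images.
- pump: White tube pump fixed to the bench, 180 mm along its x, 240 mm along y, flat deck 85 mm above the bench. Origin on the bench under its middle, z up. In this frame: rotor cap axis at x +10, y -50 mm, lever pivot at x +70, y +14 mm. Rotor drum under the cap: 68 mm in diameter, 22 mm above the deck. On the deck: dark ratchet ribs, then the green zone (click to stop), then a steel stud 26 mm high.
- rotor_cap (a joint): How far the cap is pressed down, in m: starts between 0 and 0.005, fully home at 0.012 (a hard stop). It slides straight down stiffly (about 5 N of friction), does not spring back, and does not turn. A red collar shows beneath it while it is not home.
- cap_top (a point): Centre of the flat top of the black round rotor cap, 60 mm in diameter and 20 mm thick; z is the pump's z. When home, this point is 127 mm above the bench (up to 139 mm when raised).
- tensioner (a joint): Swing of the blue lever about its vertical pivot, rad: 0 at rest, grows as the paddle is pushed back, clockwise from above (at first along the pump's +y, away from the rotor). Click at 0.45, then the green zone, hard stop at 0.60. It always springs back: at the paddle 6 N at rest, rising to about 10 N shortly before the click, dipping to 4 or 5 N in the green zone (near 0.53), 10 N at the stop.
- tensioner_lever: The blue lever with its idler block. Origin on the pivot axis at deck height (85 mm above the bench), z up; turns with the lever. It points along its own -x, 125 mm to the middle of the paddle; at rest its axes are parallel to the pump's. Pushing back moves the paddle along its own +y. The bar is 14 mm wide, 14 to 26 mm above the deck.
- paddle (a point): Point in the upright blue paddle at the lever's free end, 135 mm above the bench. The paddle is 30 mm long along the lever, 10 mm thick across it (5 mm either side of this point), its top 155 mm above the bench. Axes as the lever's: push its -y face towards +y. Beside that face at rest the deck is free for about 50 mm.
- reagent_bottle: Amber bottle with blue cap, 60 mm in diameter, 130 mm high, loose on the bench beside the pump; origin at the centre of its base. To be left alone.
- beaker: Clear glass beaker, 70 mm in diameter, 85 mm high, loose beside the pump; origin at the centre of its base. To be left alone.
- sample_jar: Clear jar with white lid, 56 mm in diameter, 70 mm high, loose beside the pump; origin at the centre of its base. To be left alone.

How it is judged (in metres and radians):
On the way, in this order (a step that is already met when the one before it is completed fails the run):
1. the rotor cap is pressed fully home while the lever is still forward of its click (value of joint rotor_cap above 0.0105 m and value of joint tensioner below 0.4 rad), for 0.2 s.
2. the fingers hold the tensioner lever back past its click (value of joint tensioner above 0.48 rad and contact force between the fingers and tensioner_lever above 1.5 N), for 0.3 s.
At the end, for the whole second after the job is handed in: The rotor cap is within 1.5 mm of fully home; the tensioner lever stands still past its click (beyond 0.48 rad), pressed by the gripper's fingers with more than 1.5 N; the bottle, beaker and jar stand upright within 25 mm of where they were (all of step 2 and value of joint rotor_cap above 0.0105 m and velocity of joint tensioner between -0.1 and 0.1 rad/s and distance of each of reagent_bottle, beaker, sample_jar from where it was at the start of the episode below 0.025 m and angle between each of reagent_bottle, beaker, sample_jar's own z axis and vertical below 0.2 rad); the arm keeps its last pose, push and grip.
It fails at once if the reagent bottle is pushed away or knocked over (distance of reagent_bottle from where it was at the start of the episode above 0.03 m or angle between reagent_bottle's own z axis and vertical above 0.5 rad).
It fails at once if the beaker is pushed away or knocked over (distance of beaker from where it was at the start of the episode above 0.03 m or angle between beaker's own z axis and vertical above 0.5 rad).
It fails at once if the sample jar is pushed away or knocked over (distance of sample_jar from where it was at the start of the episode above 0.03 m or angle between sample_jar's own z axis and vertical above 0.5 rad).
It also fails if it takes over 42 s, if anything falls off the work surface, if the arm or the gripper's body presses on something with over 40 N, if the wrist force passes 120 N, or if a joint passes its speed limit or range.

## Working session

There is one attempt and no reset: what is moved stays moved. The work goes in short steps, Python scripts to look and compute and a tool call to move; the robot and the scene stay as the last step left them, time stands still between calls to the robot, and variables do not carry over. Pictures are saved under pics/ and viewed, about 8 in all and at most 12, crops included, and the job is handed in when it is done.

Besides the shell and the picture viewer there is one more tool, called after "Emit:" as a command line: name --argument value ..., lists and objects as JSON in quotes. servo_tool: Moves the arm, as the interface text tells. Its arguments: {"type":"object","properties":{"commands":{"type":"array","items":{"type":"object","properties":{"hand":{"type":"number"},"delta_pos":{"type":"array","items":{"type":"number"}},"turn":{"type":"number"}}}},"squeeze":{"type":"number"}},"required":["commands"]}

```bash
mkdir -p pics; cat > h.py <<'E'
import numpy as np, cv2
from bench import read_state, snapshot, arm
def cam(s): return (np.array([[s['fx'],0,s['cx']],[0,s['fy'],s['cy']],[0,0,1.]]),np.array(s['dist'],float),np.array(s['R'],float),np.array(s['t'],float))
def back(s,uv,z):
    K,d,R,t=cam(s); p=cv2.undistortPoints(np.array([[uv]],float),K,d)[0,0]
    r=R.T@np.array([p[0],p[1],1]); c=-R.T@t
    return c+r*(z-c[2])/r[2]
def proj(s,X):
    K,d,R,t=cam(s); return cv2.projectPoints(np.array(X,float).reshape(-1,3),cv2.Rodrigues(R)[0],t,K,d)[0][:,0]
def save(s,n): cv2.imwrite('pics/'+n,s['pixels'][:,:,::-1])
E
python3 - <<'E'
from h import *
import pickle
for n in('side','top'):
    s=snapshot(n); save(s,n+'0.png'); pickle.dump(s,open(n+'0.pkl','wb')); K,d,R,t=cam(s); print(n,-R.T@t,R[2])
print(read_state())
E
```

```text
side [ 378.24997575 -616.66266843  938.72756817] [ 0.20438022  0.62109047 -0.75662101]
top [ 440.79402209   66.07665577 1399.30861294] [ 0.120388   -0.00259687 -0.99272352]
{'time_s': 0.1, 'joint_positions': array([-1.43600750e+00,  3.42660710e-01,  1.52493970e+00, -1.46491305e-05,
        1.27537472e+00, -1.46011674e-01]), 'joint_velocities': array([-0.00101475,  0.0002535 , -0.00184965, -0.00097339,  0.00052973,
       -0.00016676]), 'tau': array([ 1.36682003e-03, -4.34448659e+01, -2.46489966e+01, -1.33325070e-04,
        4.66357917e-03,  1.00881752e-05]), 'eef_pos': array([ 145.48774206, -504.312838  ,  404.08494979]), 'orientation': array([-6.91265771e-04,  9.90159529e-01,  1.39941521e-01, -3.12687050e-06]), 'wrist_force': array([ 0.71248868, -0.83708871,  0.33614148]), 'wrist_torque': array([-0.06547225,  0.04166009, -0.03583398]), 'width': 1.0021470605646503}
```

View pics/top0.png

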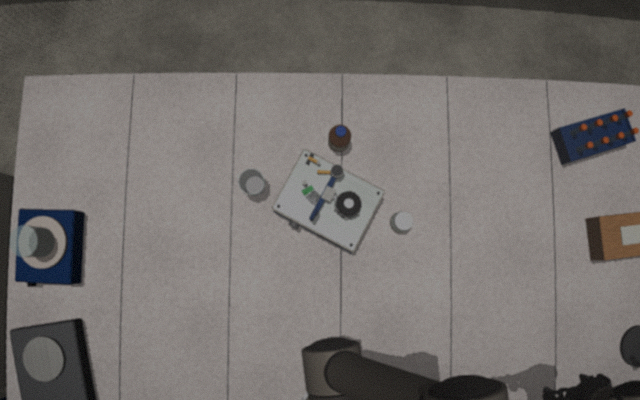

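View pics/side0.png

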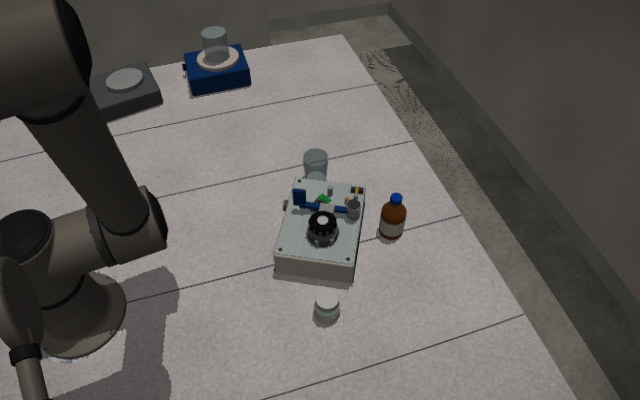

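The top view shows the pump near (330,200): cap (348,204), paddle about (315,215), pivot about (336,172). The bottle is at (340,137), the beaker at (253,185) and the jar at (402,222). I'll enlarge both views next.

```bash
python3 - <<'E'
from h import *
import pickle
T=pickle.load(open('top0.pkl','rb'));S=pickle.load(open('side0.pkl','rb'))
for s,n,(x,y) in((T,'tc.png',(260,140)),(S,'sc.png',(265,165))):
    c=s['pixels'][y:y+120,x:x+130,::-1]; c=cv2.resize(c,None,fx=5,fy=5,interpolation=cv2.INTER_CUBIC)
    c=cv2.convertScaleAbs(c,alpha=1.4,beta=10)
    for k in range(0,130,10):
        cv2.putText(c,str(x+k),(k*5,8),0,.33,(0,0,255),1); cv2.line(c,(k*5,10),(k*5,14),(0,0,255),1)
        if k<120: cv2.putText(c,str(y+k),(0,k*5+4),0,.33,(0,0,255),1)
    cv2.imwrite('pics/'+n,c)
E
```

```text
(no output)
```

View pics/tc.png

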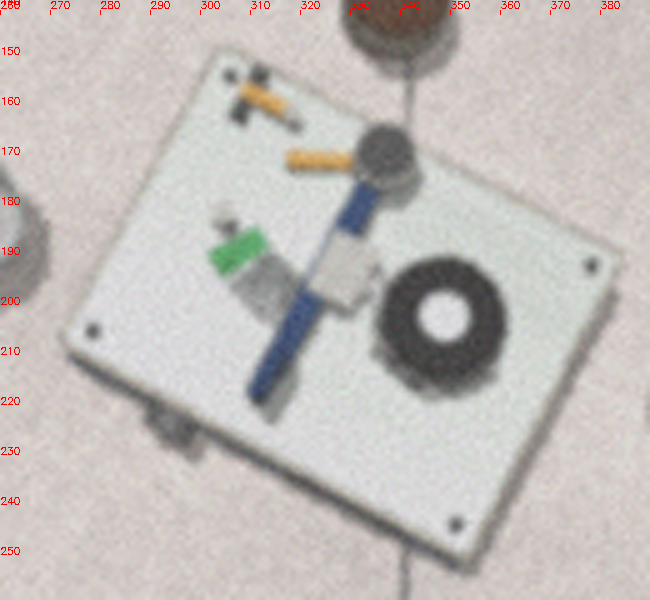

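View pics/sc.png

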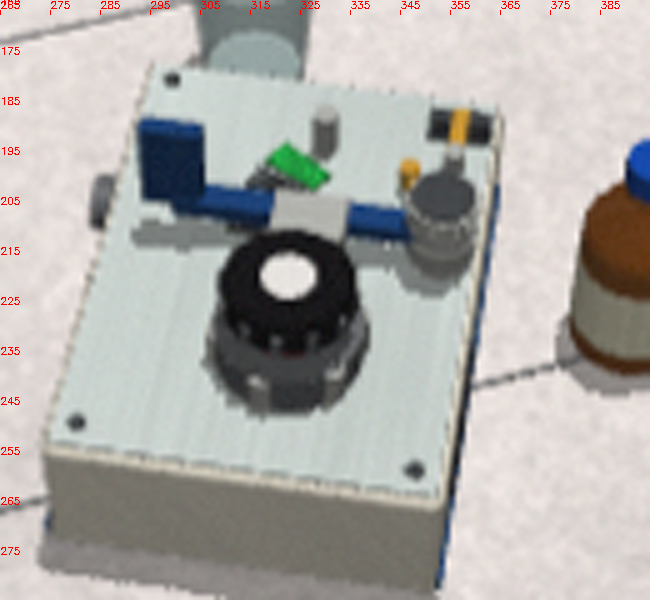

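```bash
cat > fit.py <<'E'
from h import *
import pickle
from scipy.optimize import least_squares
T=pickle.load(open('top0.pkl','rb'));S=pickle.load(open('side0.pkl','rb'))
C=[(90,120,85),(-90,120,85),(-90,-120,85),(90,-120,85)]
t=np.array([(218,48),(62,342),(468,570),(620,258),(444,317)])
q=np.array([(153,67),(44,450-0),(440,497),(500,107),(288,275)]); q=np.array([(153,67),(-1,-1),(440,497),(500,107),(288,275)])
q=np.array([(500,107),(153,67),(44,450),(440,497),(288,275)])
u=lambda p,o:np.array(o)+(p+.5)/5-.5
t=u(t,(260,140)); q=u(q,(265,165))
def W(P,X):
    c,s=np.cos(P[2]),np.sin(P[2]); X=np.atleast_2d(X).astype(float)
    return np.c_[P[0]+c*X[:,0]-s*X[:,1],P[1]+s*X[:,0]+c*X[:,1],X[:,2]]
def res(p,m=(1,1)):
    X=W(p,C+[(10,-50,p[3])])
    return np.r_[m[0]*(proj(T,X)-t).ravel(),m[1]*(proj(S,X)-q).ravel()]
if __name__=='__main__':
    g=back(T,t[:4].mean(0),85); print(g)
    for m in((1,1),(1,0),(0,1)):
        r=least_squares(res,[g[0],g[1],-.5,133],args=(m,)); print(m,r.x,np.abs(r.fun).max()); 
        if m==(1,1): P=r.x; print(r.fun.reshape(2,5,2).round(1))
    print('cap',W(P,(10,-50,P[3])),'paddle',W(P,(70-125,14,135)),'pivot',W(P,(70,14,85)))
    print('paddle top px',[(proj(c,W(P,[(-40,14,155),(-70,14,155)]))-o)*5 for c,o in((T,(260,140)),(S,(265,165)))])
    for n,uv,z in(('bot',(340,131),130),('jar',(402.5,219),70),('beak',(256,183),20)): print(n,back(T,uv,z))
E
python3 fit.py
```

```text
[580.16886517  38.27282793  85.        ]
(1, 1) [ 5.83031075e+02  3.83968396e+01 -4.72369907e-01  1.42256001e+02] 2.291945335369917
[[[-0.1 -1.8]
  [-2.   0.6]
  [ 0.2 -1.1]
  [ 1.9 -1. ]
  [ 0.1 -0.3]]

 [[ 0.6 -0.9]
  [-1.5 -1.6]
  [-2.1  0.2]
  [ 0.6  2.3]
  [-0.4  0. ]]]
(1, 0) [ 5.81099611e+02  3.85362653e+01 -4.76455750e-01  1.53301455e+02] 2.0615206711419773
(0, 1) [ 5.84477472e+02  3.87890553e+01 -4.69774478e-01  1.41379996e+02] 1.9001576777185392
cap [[569.18610223 -10.67776421 142.25600132]] paddle [[540.42395911  75.88862144 135.        ]] pivot [[651.73551998  19.01387821  85.        ]]
paddle top px [array([[279.01949897, 340.73661506],
       [250.03467584, 395.51660696]]), array([[197.24720278, 130.62668608],
       [131.60179571, 122.45575575]])]
bot [751.72177184  10.68454027 130.        ]
jar [ 535.91451427 -155.5711408    70.        ]
beak [632.10791097 231.79341545  20.        ]
```

Emit:
servo_tool --commands '[{"hand":0,"delta_pos":[0.04,-0.026,0],"turn":0},{"hand":0,"delta_pos":[0.04,-0.026,0],"turn":0},{"hand":0,"delta_pos":[0.04,-0.026,0],"turn":0},{"hand":0,"delta_pos":[0.04,-0.026,0],"turn":0},{"hand":0,"delta_pos":[0.04,-0.026,0],"turn":0},{"hand":0,"delta_pos":[0.04,-0.026,0],"turn":0},{"hand":0,"delta_pos":[0.04,-0.026,0],"turn":0},{"hand":0,"delta_pos":[0.04,-0.026,0],"turn":0}]' --squeeze 40

```text
time_s: 1.1
eef_pos: [396.1, -214.5, 404.5]
orientation: [-0.0, 0.99, 0.14, -0.0]
wrist_force: [-0.1, 0.7, -0.2]
width: -0.0
```

Emit:
servo_tool --commands '[{"hand":0,"delta_pos":[0.045,-0.03,0],"turn":0},{"hand":0,"delta_pos":[0.045,-0.03,0],"turn":0},{"hand":0,"delta_pos":[0.045,-0.029,0],"turn":0},{"hand":0,"delta_pos":[0.044,-0.029,0],"turn":0},{"hand":0,"delta_pos":[0.043,-0.029,0],"turn":0},{"hand":0,"delta_pos":[0,0,0],"turn":0.18},{"hand":0,"delta_pos":[0,0,0],"turn":0.18},{"hand":0,"delta_pos":[0,0,0],"turn":0.18}]'

```text
time_s: 2.1
eef_pos: [567.9, -12.9, 404.0]
orientation: [0.0, 0.991, -0.132, -0.001]
wrist_force: [0.2, 0.5, -0.9]
width: -0.0
```

Emit:
servo_tool --commands '[{"hand":0,"delta_pos":[0,0,0.02],"turn":0.18},{"hand":0,"delta_pos":[0,0,0.02],"turn":0.033},{"hand":0,"delta_pos":[0,0,0.02],"turn":0},{"hand":0,"delta_pos":[0,0,0],"turn":0}]'

```text
time_s: 2.6
eef_pos: [567.5, -13.1, 342.9]
orientation: [0.0, 0.972, -0.234, -0.002]
wrist_force: [0.8, 0.6, 0.4]
width: 0.0
```

```bash
python3 - <<'E'
from h import *
st=read_state(); print(st['eef_pos'],st['orientation'],st['joint_positions'][5])
a=[]
for n,(x,y) in(('top',(270,140)),('side',(265,150))):
    s=snapshot(n); a.append(cv2.resize(s['pixels'][y:y+125,x:x+115,::-1],None,fx=3.4,fy=3.4,interpolation=cv2.INTER_CUBIC))
cv2.imwrite('pics/a.png',cv2.convertScaleAbs(np.hstack(a),alpha=1.4,beta=10))
E
```

```text
[567.48287597 -13.10290129 342.94172627] [ 2.09516980e-04  9.72251035e-01 -2.33930550e-01 -2.09239813e-03] 1.885006448933901
```

View pics/a.png

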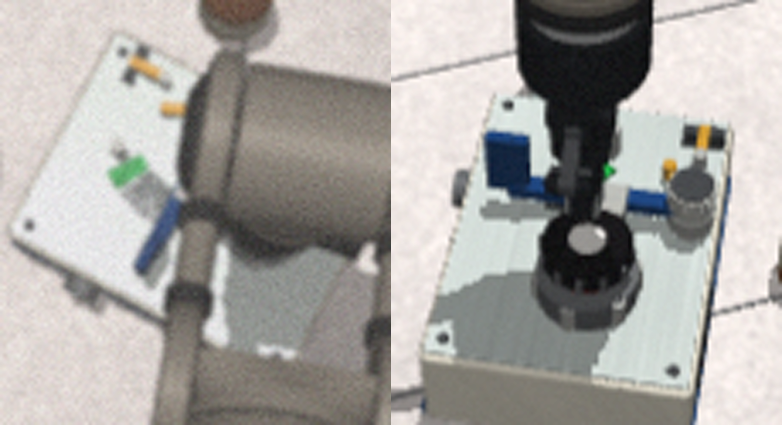

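The side crop shows the shut fingertips at about (587,215), right above the white cap disc at (588,238), so they are centred. I'll press down now.

Emit:
servo_tool --commands '[{"hand":0,"delta_pos":[0.001,0,0.014],"turn":0},{"hand":0,"delta_pos":[0,0,0.012],"turn":0},{"hand":0,"delta_pos":[0,0,0.005],"turn":0},{"hand":0,"delta_pos":[0,0,0.003],"turn":0},{"hand":0,"delta_pos":[0,0,0.003],"turn":0},{"hand":0,"delta_pos":[0,0,0.002],"turn":0},{"hand":0,"delta_pos":[0,0,0],"turn":0}]'

```text
time_s: 3.58
eef_pos: [569.0, -13.6, 305.6]
orientation: [-0.0, 0.972, -0.234, 0.001]
wrist_force: [-0.0, -0.1, -0.2]
width: 0.003
```

Emit:
servo_tool --commands '[{"hand":0,"delta_pos":[0,0,0.002],"turn":0},{"hand":0,"delta_pos":[0,0,0.002],"turn":0}]'

```text
time_s: 3.82
eef_pos: [569.0, -13.6, 301.9]
orientation: [-0.0, 0.972, -0.234, 0.001]
wrist_force: [-1.0, 1.2, 4.1]
width: 0.002
```

Emit:
servo_tool --commands '[{"hand":0,"delta_pos":[0,0,0.002],"turn":0},{"hand":0,"delta_pos":[0,0,0.002],"turn":0}]'

```text
time_s: 4.08
eef_pos: [569.0, -13.6, 300.2]
orientation: [-0.0, 0.972, -0.234, 0.001]
wrist_force: [-9.4, 1.4, 30.8]
width: -0.0
```

Emit:
servo_tool --commands '[{"hand":0,"delta_pos":[0,0,0.001],"turn":0},{"hand":0,"delta_pos":[0,0,0],"turn":0},{"hand":0,"delta_pos":[0,0,0],"turn":0}]'

```text
time_s: 4.45
eef_pos: [568.8, -13.6, 300.2]
orientation: [-0.0, 0.972, -0.234, 0.002]
wrist_force: [-9.4, 0.3, 26.5]
width: -0.003
```

Emit:
servo_tool --commands '[{"hand":0,"delta_pos":[0,0,-0.04],"turn":0},{"hand":0.03,"delta_pos":[0,0,-0.06],"turn":0},{"hand":0.03,"delta_pos":[0,0,0],"turn":0}]'

```text
time_s: 4.82
eef_pos: [569.7, -13.7, 401.3]
orientation: [-0.0, 0.972, -0.234, 0.005]
wrist_force: [-0.9, -0.3, -0.9]
width: 0.352
```

```bash
python3 - <<'E'
from fit import *
print(back(S,u(np.array((172,123)),(265,165)),155)[:2], back(T,u(np.array((263,391)),(260,140)),155)[:2])
P=[583,38.4,-.472]
print('pred centre',W(P,(-55,14,155)),'outer end',W(P,(-70,14,155)))
e=read_state()['eef_pos'];d=np.array([540.4,75.9])-e[:2];c,s=np.cos(-.472),np.sin(-.472);print(d,'tool',d@[c,s],d@[s,-c])
E
```

```text
[543.73828582  78.35171357] [530.28428717  77.46466154]
pred centre [[540.37901889  75.87601859 155.        ]] outer end [[527.01910789  82.69604631 155.        ]]
[-29.29672235  89.61015076] tool -66.83635437377097 -66.49194532213419
```

Emit:
servo_tool --commands '[{"hand":0.045,"delta_pos":[-0.033,-0.033,0],"turn":0},{"hand":0.045,"delta_pos":[-0.032,-0.033,0],"turn":0},{"hand":0.045,"delta_pos":[0,0,0.03],"turn":0},{"hand":0.045,"delta_pos":[0,0,0],"turn":0}]'

```text
time_s: 5.32
eef_pos: [540.2, 75.2, 363.8]
orientation: [0.001, 0.972, -0.233, -0.003]
wrist_force: [-0.1, 0.5, 0.6]
width: 0.526
```

```bash
python3 - <<'E'
from h import *
st=read_state(); print(st['eef_pos'],st['orientation'],st['joint_positions'][5])
a=[]
for n,(x,y) in(('top',(270,140)),('side',(265,150))):
    s=snapshot(n); a.append(cv2.resize(s['pixels'][y:y+125,x:x+115,::-1],None,fx=3.4,fy=3.4,interpolation=cv2.INTER_CUBIC))
cv2.imwrite('pics/b.png',cv2.convertScaleAbs(np.hstack(a),alpha=1.4,beta=10))
E
```

```text
[540.21588965  75.17282225 363.82205944] [ 7.78575492e-04  9.72360999e-01 -2.33463736e-01 -2.85747700e-03] 2.039928240038724
```

View pics/b.png

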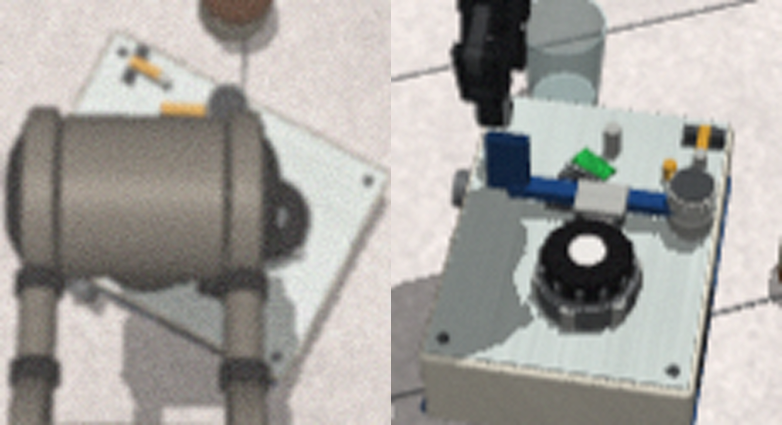

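```bash
python3 - <<'E'
from fit import *
e=read_state()['eef_pos']
for X in([e[0],e[1],e[2]-169],[e[0],e[1],155]): print((proj(S,X)-(265,150))*3.4+[391,0])
P=[583,38.4,-.472]
for y in(-22,22): print(y,(proj(S,W(P,[(-55-11,14+y,195),(-55+11,14+y,195)]))-(265,150))*3.4+[391,0])
print((proj(S,W(P,[(-70,14,155),(-40,14,155),(-40,9,111)]))-(265,150))*3.4+[391,0])
E
```

```text
[[501.99093889  93.83450183]]
[[504.50842001 138.31047975]]
-22 [[476.29862617 117.94783299]
 [510.4439342  122.14738162]]
22 [[490.43869128  68.9487415 ]
 [523.67893254  72.91450417]]
[[480.42670007 134.3047827 ]
 [525.06939384 139.8488662 ]
 [525.53044783 188.82938217]]
```

The red collar is gone, so the cap is home. The near fingertip at (493,122) matches its predicted position, and the paddle (487–530, 135) is about 4 mm further along pump +x. I'll shift by that, descend and close gently.

Emit:
servo_tool --commands '[{"hand":0.045,"delta_pos":[0.004,0,0.02],"turn":0},{"hand":0.045,"delta_pos":[0,0,0.015],"turn":0},{"hand":0.045,"delta_pos":[0,0,0.015],"turn":0},{"hand":0.045,"delta_pos":[0,0,0.015],"turn":0},{"hand":0.045,"delta_pos":[0,0,0.005],"turn":0},{"hand":0.045,"delta_pos":[0,0,0],"turn":0}]'

```text
time_s: 6.18
eef_pos: [544.5, 72.9, 296.4]
orientation: [0.0, 0.972, -0.234, -0.0]
wrist_force: [0.7, 0.9, 1.1]
width: 0.527
```

Emit:
servo_tool --commands '[{"hand":0.0,"delta_pos":[0,0,0],"turn":0},{"hand":0.0,"delta_pos":[0,0,0],"turn":0},{"hand":0.0,"delta_pos":[0,0,0],"turn":0},{"hand":0.0,"delta_pos":[0,0,0],"turn":0}]' --squeeze 25

```text
time_s: 6.68
eef_pos: [544.7, 73.1, 297.3]
orientation: [-0.0, 0.972, -0.234, 0.001]
wrist_force: [0.1, 2.1, 3.1]
width: 0.112
```

The opening is 0.112 × 85 ≈ 9.6 mm, so the 10 mm paddle is gripped. Next I'll swing it along the arc (r ≈ 120 mm).

Emit:
servo_tool --commands '[{"hand":0.0,"delta_pos":[0.0001,-0.0054,0],"turn":0.045},{"hand":0.0,"delta_pos":[0.0001,-0.0054,0],"turn":0.045},{"hand":0.0,"delta_pos":[0.0001,-0.0054,0],"turn":0.045},{"hand":0.0,"delta_pos":[0.0001,-0.0054,0],"turn":0.045},{"hand":0.0,"delta_pos":[0.0001,-0.0054,0],"turn":0.045},{"hand":0.0,"delta_pos":[0.0001,-0.0054,0],"turn":0.045}]' --squeeze 40

```text
time_s: 7.42
eef_pos: [562.7, 99.2, 297.2]
orientation: [0.001, 0.932, -0.363, 0.0]
wrist_force: [-3.0, -3.1, 4.5]
width: 0.113
```

Emit:
servo_tool --commands '[{"hand":0.0,"delta_pos":[0.0001,-0.0054,0],"turn":0.045},{"hand":0.0,"delta_pos":[0.0001,-0.0054,0],"turn":0.045},{"hand":0.0,"delta_pos":[0.0001,-0.0054,0],"turn":0.045},{"hand":0.0,"delta_pos":[0.0001,-0.0054,0],"turn":0.045},{"hand":0.0,"delta_pos":[0.0001,-0.0054,0],"turn":0.045},{"hand":0.0,"delta_pos":[0.0001,-0.0048,0],"turn":0.04},{"hand":0.0,"delta_pos":[0,0,0],"turn":0},{"hand":0.0,"delta_pos":[0,0,0],"turn":0}]'

```text
time_s: 8.43
eef_pos: [587.1, 119.7, 297.3]
orientation: [0.0, 0.876, -0.482, 0.001]
wrist_force: [-1.1, -1.2, 6.2]
width: 0.11
```

```bash
python3 - <<'E'
from fit import *
st=read_state(); e=st['eef_pos']; print(e,st['orientation'],st['wrist_force'],st['width'],st['joint_positions'][5])
R=lambda a:np.arctan2(a[1],a[0])
pv=np.array([651.7,19.]); a0=np.array([544.7,73.1])-pv; a1=e[:2]-pv
print('swing',R(a0)-R(a1),'yaw swing',-2*np.arctan2(st['orientation'][2],st['orientation'][1])-.4724)
print(np.linalg.norm(a0),np.linalg.norm(a1))
s=snapshot('side'); c=s['pixels'][130:270,265:405,::-1]
cv2.imwrite('pics/c.png',cv2.convertScaleAbs(cv2.resize(c,None,fx=4,fy=4,interpolation=cv2.INTER_CUBIC),alpha=1.4,beta=10))
E
```

```text
[587.12670585 119.73921406 297.2790747 ] [ 2.04015909e-04  8.76046666e-01 -4.82226028e-01  5.05145476e-04] [-1.11713125 -1.22324876  6.15635729] 0.11036884257026301 2.6511721929876932
swing 0.5326543295750108 yaw swing 0.5339880292807566
119.89916596874225 119.65826159028691
```

View pics/c.png

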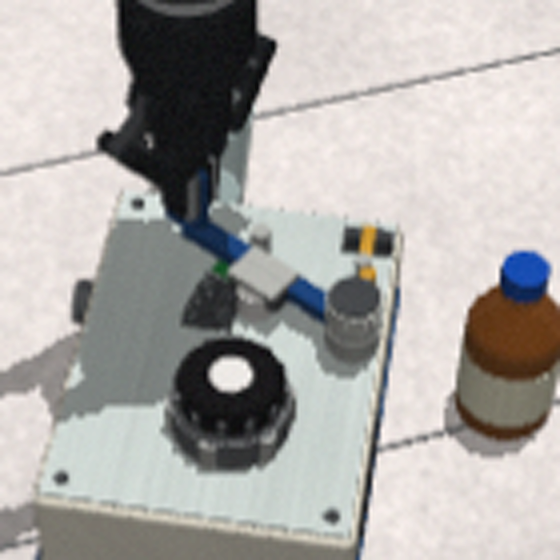

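The picture shows the paddle held between the fingers at about (190,205), the bar running from (190,230) to (320,300) and only a green sliver visible at (222,268). The bottle and cap are fine. I'll check the angle from the bar itself.

```bash
python3 - <<'E'
from fit import *
P=[584,38.4,-.472]
w=lambda p:back(S,np.array([265,130])+(np.array(p)+.5)/4-.5,111)[:2]
def ang(a,b): d=w(b)-w(a); return -.472-np.arctan2(d[1],d[0])
print('top-face edge upper', ang((197,212),(328,287)), 'lower',ang((185,228),(322,311)),'mid',ang((192,222),(322,295)))
for th in(.45,.53,.6):
    a=-th; q=[(70-r*np.cos(a),14-r*np.sin(a),111) for r in(30,60,110)]
    print(th,((proj(S,W(P,q))-(265,130))*4).round(0).tolist())
# rest lever check by same method on initial crop
v=lambda p:back(S,u(np.array(p),(265,165)),111)[:2]
d=v((408,213))-v((205,188)); print('rest',-.472-np.arctan2(d[1],d[0]))
import time
F=[]
for i in range(6): snapshot('side'); s=read_state(); F.append(np.r_[s['wrist_force'],s['eef_pos'],s['time_s']])
print(np.array(F).round(2))
E
```

```text
top-face edge upper 0.4947223791569586 lower 0.5167979524175635 mid 0.4825959094038389
0.45 [[307.0, 296.0], [264.0, 274.0], [195.0, 237.0]]
0.53 [[310.0, 294.0], [269.0, 269.0], [204.0, 228.0]]
0.6 [[312.0, 292.0], [274.0, 265.0], [213.0, 221.0]]
rest -0.004614161781903381
[[ 2.0000e-02 -9.7000e-01  5.8300e+00  5.8712e+02  1.1973e+02  2.9726e+02
   8.5200e+00]
 [-5.6000e-01 -1.1000e-01  5.6200e+00  5.8711e+02  1.1971e+02  2.9724e+02
   8.5700e+00]
 [-6.1000e-01 -1.1500e+00  5.6300e+00  5.8712e+02  1.1973e+02  2.9724e+02
   8.6200e+00]
 [-1.1500e+00 -1.1000e+00  4.9000e+00  5.8711e+02  1.1973e+02  2.9724e+02
   8.6800e+00]
 [-1.2600e+00 -2.1700e+00  5.4200e+00  5.8711e+02  1.1972e+02  2.9727e+02
   8.7200e+00]
 [-1.0800e+00 -1.0500e+00  5.2400e+00  5.8713e+02  1.1969e+02  2.9726e+02
   8.7800e+00]]
```

Kinematics give 0.533 rad, while the bar in the image gives roughly 0.48–0.52. I'll move a little deeper for margin (the stop is at 0.60) and watch the force.

Emit:
servo_tool --commands '[{"hand":0.0,"delta_pos":[0,-0.0018,0],"turn":0.015},{"hand":0.0,"delta_pos":[0,-0.0018,0],"turn":0.015},{"hand":0.0,"delta_pos":[0,0,0],"turn":0},{"hand":0.0,"delta_pos":[0,0,0],"turn":0},{"hand":0.0,"delta_pos":[0,0,0],"turn":0},{"hand":0.0,"delta_pos":[0,0,0],"turn":0}]'

```text
time_s: 9.52
eef_pos: [589.9, 121.5, 297.2]
orientation: [0.001, 0.869, -0.495, 0.0]
wrist_force: [-4.0, -2.2, 6.6]
width: 0.11
```

```bash
python3 - <<'E'
from fit import *
F=[]
for i in range(5): s0=snapshot('side'); s=read_state(); F.append(np.r_[s['wrist_force'],s['eef_pos'],s['width'],np.abs(s['joint_velocities']).max()])
print(np.mean(F,0).round(3))
a1=np.mean(F,0)[3:5]-[651.7,19.]; print('swing',np.arctan2(54.1,-107)-np.arctan2(a1[1],a1[0]))
c=s0['pixels'][165:225,290:370,::-1]
A=cv2.resize(c,None,fx=8,fy=8,interpolation=cv2.INTER_CUBIC)
cv2.imwrite('pics/d.png',cv2.convertScaleAbs(A,alpha=1.4,beta=10))
E
```

```text
[-3.02700e+00 -1.99500e+00  6.03900e+00  5.89901e+02  1.21491e+02
  2.97223e+02  1.09000e-01  1.00000e-03]
swing 0.5600716169512587
```

View pics/d.png

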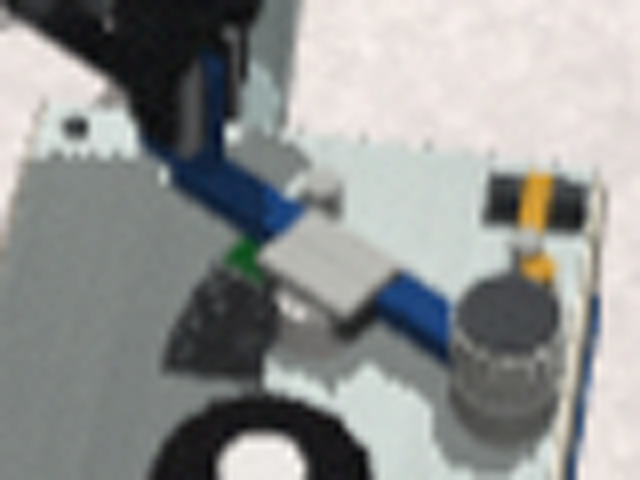

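The bar lies well past the dark ribs, with green showing in front of it at (240,255), and it is just short of the stud at (320,190). Force rose from the dip (about 1.3 to 3.6 N), and the arm is still. I'll hand the job in.

```bash
python3 -c "
from bench import arm
print(arm.job_done())"
```

```text
the job is handed in; nothing more can be done
None
```

I pressed the rotor cap fully home and swung the lever past its click into the green zone. I handed the job in with the gripper still holding the lever by its paddle. No verdict was reported.

- **Rotor cap:** with the fingers shut, it met the hard stop at about 30 N, with the fingertips 127 mm above the bench, which is the stated home height. The red collar was no longer visible afterwards.
- **Lever:** I gripped the paddle (about 9.4 mm opening, 40 N grip) and moved it along its arc. The arm's position gives 0.56 rad at the end, and the last image shows the bar past the ratchet ribs and just short of the stud. The arm was still at handover, about 9.8 s in.
- **Bottle, beaker and jar:** the arm's path stayed clear of all three. The bottle stood upright in the image taken after the main swing. I did not re-measure any of them at the end.

Two checks disagreed:
- **Lever angle:** before the last small push, the image of the bar gave 0.48–0.52 rad against 0.533 rad from the arm. I added about 0.03 rad for margin because of that.
- **Wrist force:** the sideways force read about 2–3 N lower than the stated spring force. It did rise past the dip as it should, from about 1.3 to 3.6 N.

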